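# Load the sharpening stone into its sprung holder and close the keeper

### The job

Load the long sharpening stone into the channel of its wooden holder: push its end against the sprung block, set it down flat behind the low lip so that the spring holds it there, and let go. Then slide the keeper rail by its upright tab fully home over the stone's end, let go, and leave the short stone, the whisk and the wooden spoon where they lie.

Things in the scene. Friction and masses are not known exactly. Their poses are not given: they have to be found in the camera images.
- stone: The long grey sharpening stone: a plain bar 160 long (its y) x 40 wide (its x) x 30 tall (its z) mm, about 0.42 kg, lying flat and loose on the worktop. Origin at the centre of its underside. Both ends and both faces are alike; either end may go to the spring.
- stone_center (a point): The centre of the long stone, 15 mm above its underside.
- holder: Wooden stone holder fixed to the worktop: board 350 long (its y) x 110 wide (its x) x 15 mm thick; origin under its centre, z up. A channel runs along y at x = 0; its floor is the board's top. Cheeks 12 mm tall make it 50 mm wide at y -50 to -15 and 70 to 155 mm, open between for fingers. End wall 65 mm tall at y 160 to 172. Loaded, the stone's centre is at x 0, y 30, z 30 mm here.
- lip (a point): Middle of the inner top edge of the low lip that ends the channel: holder frame x 0, y -50, z 25 mm. The lip is 8 mm thick and 10 mm tall above the channel floor. The spring keeps the loaded stone's tail against its inner face.
- follower_face (a point): Point on the face of the aluminium spring block, 45 mm above the worktop; at rest at holder y = +96 mm, moving with the block. The face is 44 mm wide and reaches from the floor to 60 mm above the worktop, so a stone held just above the lip meets it squarely. At rest it is 146 mm from the lip: push it back over 14 mm to let the 160 mm stone down.
- follower (a joint): How far the spring block is pushed back along the holder's +y, m: 0 at rest, at most 0.035. Force about 5 N at 0, 9 N at 0.014, 16 N at 0.035.
- keeper (a joint): Slide of the keeper rail along the holder's +y, m: 0 to 0.015 at the start (open), 0.085 home at its stop; 2.5 N friction, stays where left. An aluminium bridge 30 long (y), 98 wide, underside 50 mm above the worktop, centred at holder y = -120 mm + joint. At home it covers the stone's last 30 mm, 5 mm clear above it; a stone not fully down blocks it.
- tab (a point): Centre of the top of the keeper's upright wooden tab, 100 mm above the worktop. The tab stands on the middle of the bridge: 16 mm thick along the holder's y, 40 mm wide along its x, and 44 mm tall (from 56 to 100 mm above the worktop). It travels with the keeper.
- short_stone: A shorter stone, 85 x 32 x 22 mm, too short for the holder: leave alone. Origin under its centre.
- whisk: Stainless whisk, 250 mm long, lying down: leave alone. Origin where wires meet the handle.
- spoon: Wooden spoon, 250 mm long, lying down: leave alone. Origin at about mid-length.
Mind the look-alikes: they are no part of the job. What is shaped like the stone but purple or red is not meant.

How it is judged (in metres and radians):
On the way, in this order (a step that is already met when the one before it is completed fails the run):
1. the long stone lies flat in the channel between spring block and lip, with the keeper still open (z of stone_center in the frame of holder between 0.026 and 0.034 m and y of stone_center in the frame of holder between 0.025 and 0.036 m and x of stone_center in the frame of holder between -0.008 and 0.008 m and angle between the y axis of stone and the y axis of holder, either way round below 0.12 rad and angle between the z axis of stone and the z axis of holder, either way round below 0.08 rad and value of joint follower above 0.008 m and value of joint keeper below 0.03 m), for 0.2 s.
2. the keeper is slid home over the stone (z of stone_center in the frame of holder between 0.026 and 0.034 m and y of stone_center in the frame of holder between 0.025 and 0.036 m and x of stone_center in the frame of holder between -0.008 and 0.008 m and angle between the y axis of stone and the y axis of holder, either way round below 0.12 rad and angle between the z axis of stone and the z axis of holder, either way round below 0.08 rad and value of joint follower above 0.008 m and value of joint keeper above 0.077 m), for 0.2 s.
At the end, for the whole second after the job is handed in: Long stone at rest on the channel floor (4 mm), centred within 8 mm, tail within 6 mm of the lip, within 0.12 rad of the channel and 0.08 rad of level, spring block pushed back over 8 mm, keeper within 8 mm of its stop (joint above 0.077) (all of step 2 and linear speed of stone below 0.02 m/s); the robot touches nothing.
It fails at once if the short stone, the whisk or the spoon was shifted more than 30 mm (distance of any of short_stone, whisk, spoon from where it was at the start of the episode above 0.03 m).
It also fails if it takes over 54 s, if anything falls off the work surface, if the arm or the gripper's body presses on something with over 40 N, if the wrist force passes 120 N, or if a joint passes its speed limit or range.

### The arm

A 7-joint arm with a two-finger parallel gripper is mounted at the origin on the work surface. World frame = base frame: x ahead of the robot, y to its left, z up, the work surface at z = 0. Lengths are in mm, angles in rad, forces in N, time in s.
With the tool pointing down it reaches from about 400 to 875 mm from the base axis. Payload 4.4 kg.
Tool frame: the origin (TCP) lies at the very end of the fingers, on their centre line; the grasp point (between the pads) lies 19 mm behind it; z points along the fingers, y is the line along which they close (so a half turn about z gives the same grasp; the last joint's range is limited). The gripper opens to 85 mm and grips with 20 to 120 N. Pads are 22 mm wide; open, the fingers measure 114 mm over their backs; the gripper's body (76 mm by 85 mm) begins 54 mm behind the grasp point. The pads swing forward as they close: fully open they stand 13 mm farther back than shut.
Start: joints at [1.209, 0.628, 0.038, 1.517, -0.027, 0.996, -0.02], TCP at [189.506, -621.776, 231.313] pointing down, gripper open.
Joint ranges: [-3.06, 3.06], [-0.37, 2.12], [-1.25, 1.32], [0.18, 2.47], [-1.1, 4.24], [0.23, 1.98], [-2.94, 2.94]. Speed limits (rad/s): [2.57, 2.57, 3.14, 3.14, 3.14, 3.14, 3.14].

### API

Orientations are given as [roll, pitch, yaw] about the fixed x, y, z axes, in that order (R = Rz(yaw) Ry(pitch) Rx(roll)).
In Python, from cell import sensors, get_image, camera_params, order gives the robot as it stands.
- The arm moves only by the shell command python3 -m inch 'ROWS' [OPENING]. ROWS is JSON, a list that holds one entry, the list of rows, each a list of 4 numbers: the shift along the tool's x, y, z in cm, then the turn about the tool's z in degrees. A call has 1 to 8 rows; each row is the pose to reach, as a shift and turn from the pose commanded when the call began, along the tool's axes at that moment; what a row does not reach only later rows make up. A row lasts 1/12 s, in which the tool goes at most 41.7 mm and 7.16 degrees, less where a joint would pass 70% of its speed; a pose out of reach is approached as far as the arm can. A call with a gripper value outside its range is refused whole. OPENING is the finger opening in cm, from 0 to 8.54, set as the call begins (- or left out, the last holds). The fingers move at their own pace and stop on an object; the grip force is fixed at half the most. Time passes only in rows, so rows that repeat a pose let the fingers close. It gives the time, the measured TCP pose, the force, the opening and the grip force at its end, in the units of the state.
- sensors.read_state(): the state, without advancing time (a new reading comes with each control period).
- get_image(name): name is "side" or "top"; returns the picture (420x560x3 uint8, blue, green, red); there is no depth.
- camera_params(name): a dict with "mtx" (3x3 intrinsics, pixels), "D" ([k1, k2, p1, p2, k3] as OpenCV has them; the pictures are not rectified), "rvec" (rotation vector, rad) and "tvec" (3), from world to camera coordinates, as OpenCV has them. Camera axes: x right, y down, z forward; pixel columns grow to the right and rows downward; lengths in mm; the calibration is good to about 2 mm. A picture is of the moment at which its call begins. camera_params takes no time and is no camera call.
- order.finish_job(): hands the job in; it is judged then, once.
The state is a dict: "clock": time; "qpos": joint angles; "qd": joint speeds; "tau": joint torques, N m; "eef_pos": TCP position; "tool_rot": TCP orientation; "force": force on the tool from outside, world axes, zero at the start; "torque": the same for the moment, N m; "width": finger opening in mm; "gripper_force": force on a finger pad.
Only numpy, scipy, OpenCV 4.12 (cv2) and the standard library are available. Lean on these libraries where they do the work, as an engineer would, in place of code of your own. Each camera call takes 0.05 s, during which the arm holds its last target. There are 200 camera calls.

## Working session

There is one attempt and no reset: what is moved stays moved. The work goes in short steps, Python scripts to look and compute and a shell command to move; the robot and the scene stay as the last step left them, time stands still between calls to the robot, and variables do not carry over. Pictures are saved under pics/ and viewed, at most 10 in all, crops included, and the job is handed in when it is done.

```bash
mkdir -p pics; ls; python3 - <<'E'
from cell import sensors,get_image,camera_params
import cv2
for n in ("top","side"):
    cv2.imwrite(f"pics/{n}0.png",get_image(n)); p=camera_params(n); print(n,p)
s=sensors.read_state(); print({k:s[k] for k in("clock","eef_pos","tool_rot","width","force")})
E
```

```text
pics
top {'mtx': array([[433.43531359,   0.        , 281.60497706],
       [  0.        , 433.43531359, 206.56131356],
       [  0.        ,   0.        ,   1.        ]]), 'D': array([0.04395394, 0.        , 0.        , 0.        , 0.        ]), 'rvec': array([ 2.14601961, -2.17812313,  0.08477317]), 'tvec': array([   9.7938016 ,  494.53241267, 1229.11470605])}
side {'mtx': array([[445.02132565,   0.        , 276.05020701],
       [  0.        , 445.02132565, 205.09879403],
       [  0.        ,   0.        ,   1.        ]]), 'D': array([-0.08176445,  0.        ,  0.        ,  0.        ,  0.        ]), 'rvec': array([ 2.44592101, -0.34711701,  0.09617345]), 'tvec': array([-483.55428608,  149.76051086, 1577.80563667])}
{'clock': 0.1, 'eef_pos': array([ 189.34473421, -621.21805802,  230.48142352]), 'tool_rot': array([-3.13987282e+00, -5.88978188e-06,  2.95819876e-01]), 'width': 85.35094685376554, 'force': array([ 0.00491101, -0.44683843, -0.18489486])}
```

View pics/top0.png

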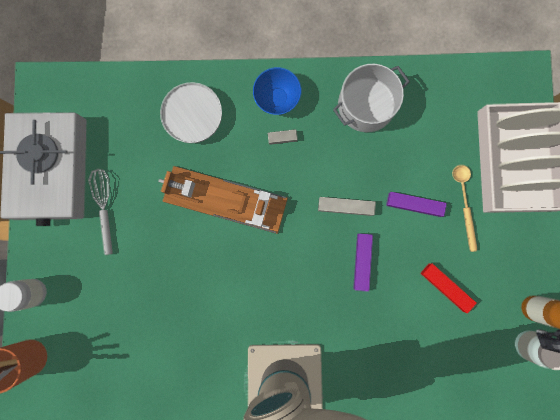

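View pics/side0.png

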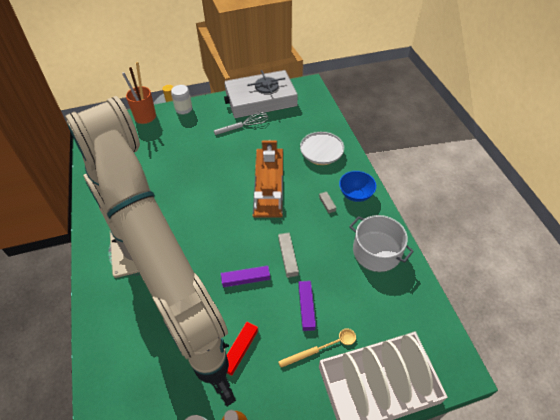

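The top view shows the long grey stone at about (347,206), the short stone at (283,137), and the holder from (165,185) at the spring end to (285,215), with the keeper at about (262,208). The side view agrees.

```bash
cat > h.py <<'E'
import numpy as np,cv2
from cell import sensors,get_image,camera_params
def cam(n):
    p=camera_params(n); R=cv2.Rodrigues(np.array(p['rvec']))[0]; return p,R,-R.T@np.array(p['tvec'])
def ray(n,uv):
    p,R,C=cam(n); u=cv2.undistortPoints(np.array(uv,float).reshape(-1,1,2),p['mtx'],p['D']).reshape(-1,2)
    d=np.c_[u,np.ones(len(u))]@R; return C,d
def onz(n,uv,z):
    C,d=ray(n,uv); return C+d*((z-C[2])/d[:,2])[:,None]
def proj(n,P):
    p=camera_params(n); return cv2.projectPoints(np.array(P,float).reshape(-1,1,3),p['rvec'],p['tvec'],p['mtx'],p['D'])[0].reshape(-1,2)
def blob(mask,seed):
    k,l=cv2.connectedComponents(mask.astype(np.uint8)); return (l==l[seed[1],seed[0]]).astype(np.uint8)
def rect(n,m,z):
    c=max(cv2.findContours(m,cv2.RETR_EXTERNAL,cv2.CHAIN_APPROX_NONE)[0],key=cv2.contourArea)
    P=onz(n,c.reshape(-1,2),z)[:,:2].astype(np.float32); return cv2.minAreaRect(P)
E
python3 - <<'E'
from h import *
im=cv2.imread('pics/top0.png'); hsv=cv2.cvtColor(im,cv2.COLOR_BGR2HSV)
for nm,seed in (("stone",(347,206)),("short",(283,137))):
    m=blob((hsv[...,1]<60)&(hsv[...,2]>90),seed); print(nm,m.sum(),rect("top",m,30 if nm=="stone" else 22))
m=blob((hsv[...,0]<20)&(hsv[...,1]>110),(215,205)); print("board",m.sum(),rect("top",m,15))
s=cv2.imread('pics/side0.png'); hs=cv2.cvtColor(s,cv2.COLOR_BGR2HSV)
m=blob((hs[...,1]<60)&(hs[...,2]>90),(288,255)); print("side stone",m.sum(),rect("side",m,30),rect("side",m,0))
a=cv2.resize(im[155:245,150:300],None,fx=5,fy=5,interpolation=cv2.INTER_CUBIC); cv2.imwrite('pics/c1.png',a)
E
```

```text
stone 843 ((493.15008544921875, -183.43951416015625), (163.0994415283203, 42.64607238769531), 84.23464965820312)
short 316 ((704.1068115234375, -1.5902137756347656), (32.10282516479492, 86.05631256103516), 5.367799758911133)
board 3034 ((533.6011962890625, 214.7178955078125), (279.5663757324219, 109.61680603027344), 73.42168426513672)
side stone 540 ((490.3152770996094, -193.11669921875), (176.3701629638672, 42.7752799987793), 84.00992584228516) ((495.8454895019531, -174.9595947265625), (180.4794158935547, 43.77193069458008), 84.00990295410156)
```

View pics/c1.png

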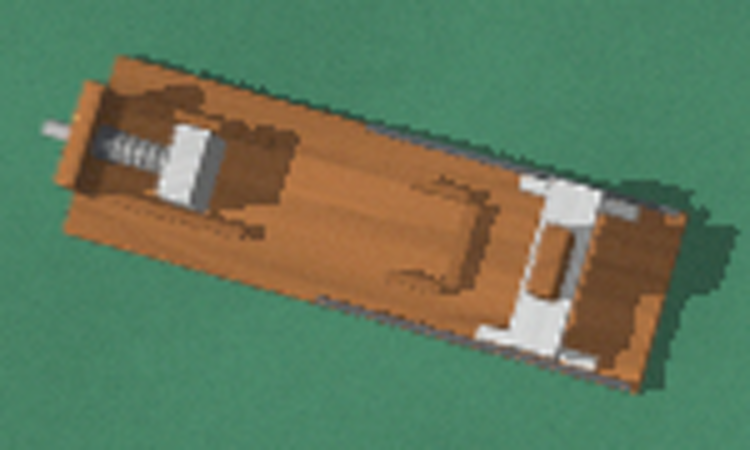

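The crop shows the board corners at about (118,57), (63,235), (687,213) and (635,390). The lip is at about (470,245), the follower block at (185,165), the bridge at (560,270), and the tab top at (550,263).

```bash
python3 - <<'E'
from h import *
f=lambda c:[( (x+.5)/5-.5+150,(y+.5)/5-.5+155) for x,y in c]
B=onz("top",f([(118,57),(63,235),(635,390),(687,213)]),15)[:,:2]
print(B.round(1),[np.linalg.norm(B[i]-B[i-1]).round(1) for i in range(4)])
o=B.mean(0); y=(B[0]+B[1]-B[2]-B[3]);y/=np.linalg.norm(y); x=np.array([y[1],-y[0]])
print("holder",o,"yaw",np.degrees(np.arctan2(-y[0],y[1])))
H=lambda P:np.c_[(P[:,:2]-o)@x,(P[:,:2]-o)@y].round(1)
print("tab",H(onz("top",f([(545,228),(575,232),(558,300),(527,294)]),100)))
print("bridge",H(onz("top",f([(550,183),(603,192),(560,353),(509,343)]),56)))
print("lip",H(onz("top",f([(486,210),(462,290)]),25)))
print("block top", H(onz("top",f([(177,123),(212,130),(192,208),(158,200)]),60)))
print("wall top", H(onz("top",f([(84,82),(104,84),(75,188),(55,182)]),65)))
# side-view orthogonal check: project predicted corners
W=lambda hx,hy,z:np.r_[o+hx*x+hy*y,z]
P=[W(55,175,15),W(-55,175,15),W(-55,-175,15),W(55,-175,15)]
p=proj("side",P);print(p.round(1))
im=cv2.imread('pics/side0.png');a=cv2.resize(im[130:290,210:330],None,fx=5,fy=5,interpolation=cv2.INTER_CUBIC)[:,:]
def dr(p,col):
    q=((p-[210,130]+.5)*5-.5).round().astype(int);cv2.polylines(a,[q],True,col,1)
dr(p,(255,0,0))
th=np.radians(84.23);u=np.array([np.cos(th),np.sin(th)]);v=np.array([-u[1],u[0]])
for z in (30,):
    dr(proj("side",[np.r_[np.array([493.15,-183.44])+i*80*u+j*20*v,z] for i,j in((1,1),(1,-1),(-1,-1),(-1,1))]),(0,0,255))
cv2.imwrite('pics/c2.png',a[:, :][:800].copy() if 0 else cv2.resize(a,(450,600)))
E
```

```text
[[620.6 320.3]
 [515.6 351.4]
 [420.   18.2]
 [522.7 -13.5]] [np.float64(347.9), np.float64(109.5), np.float64(346.7), np.float64(107.5)]
holder [519.74154478 169.10418923] yaw -16.177859761035663
tab [[  15.8 -105.4]
 [  18.  -121.8]
 [ -20.2 -122.9]
 [ -21.4 -105.7]]
bridge [[  45.2  -96.8]
 [  48.1 -127.1]
 [ -46.  -128.2]
 [ -48.2  -99. ]]
lip [[ 23.6 -62. ]
 [-24.8 -61.3]]
block top [[ 22.1 116. ]
 [ 23.5  95.7]
 [-22.1  94. ]
 [-22.8 113.8]]
wall top [[ 30.3 171.9]
 [ 32.1 160.7]
 [-28.9 159.4]
 [-28.6 171.2]]
[[282.4 147.7]
 [256.1 148. ]
 [252.7 214.5]
 [282.6 214.3]]
```

View pics/c2.png

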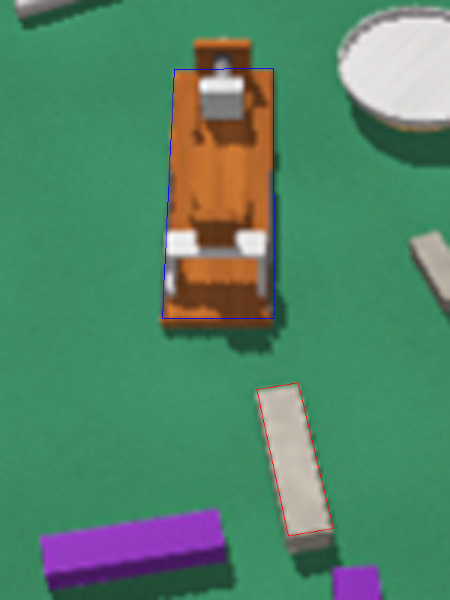

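The side view confirms the holder and stone outlines. Next I'll work out the move to above the stone.

```bash
cat >> h.py <<'E'
from scipy.spatial.transform import Rotation as Ro
O=np.array([519.7,169.1]); HY=np.radians(-16.18)
hw=lambda hx,hy:O+hx*np.array([np.cos(HY),np.sin(HY)])+hy*np.array([-np.sin(HY),np.cos(HY)])
def to(xy,z,yaw):
    "tool shift cm, turn deg to world target (yaw deg, tool down)"
    s=sensors.read_state(); R=Ro.from_euler('xyz',s['tool_rot'])
    d=R.inv().apply(np.r_[xy,z]-s['eef_pos'])/10
    T=R.inv()*Ro.from_euler('xyz',[np.pi,0,np.radians(yaw)])
    return np.r_[d,T.as_rotvec(degrees=True)].round(2)
def st():
    s=sensors.read_state(); e=s['eef_pos']; print(round(s['clock'],2),e.round(1),np.degrees(s['tool_rot']).round(1),'F',s['force'].round(1),'w',round(s['width'],1),'g',round(s['gripper_force'],1),'holder',[round(float((e[:2]-O)@(hw(*a)-O)),1) for a in((1,0),(0,1))])
E
python3 -c "
from h import *
st();print(to((493.1,-183.4),120,84.23),hw(0,10),hw(0,-113))"
```

```text
0.1 [ 189.3 -621.2  230.5] [-179.9   -0.    16.9] F [ 0.  -0.4 -0.2] w 85.4 g 0.0 holder [-97.0, -851.1]
[ 4.182e+01 -3.301e+01  1.111e+01 -9.000e-02 -6.000e-02 -6.728e+01] [522.48655883 178.70391013] [488.21188519  60.57581548]
```

```bash
python3 -m inch '[[[1,-0.8,0,-2],[3.5,-2.8,0,-6],[6.5,-5.1,0,-11],[9.5,-7.5,0,-16],[12.5,-9.9,0,-21],[15.5,-12.2,0,-26],[18.5,-14.6,0,-31],[21,-16.5,0,-35]]]' 8.5; python3 -c "
from h import *
st();print(to((493.1,-183.4),120,84.23))"
```

```text
clock: 0.77
eef_pos: [343.9, -398.7, 231.4]
tool_rot: [-3.141, -0.001, 0.915]
force: [0.8, 0.3, 1.1]
width: 84.9
gripper_force: 0.0
0.77 [ 343.9 -398.7  231.4] [-1.80e+02 -1.00e-01  5.24e+01] F [0.8 0.3 1.1] w 84.9 g 0.0 holder [-10.6, -594.2]
[ 2.614e+01 -1.290e+00  1.117e+01 -1.000e-02 -9.000e-02 -3.179e+01]
```

```bash
python3 -m inch '[[[3.5,-0.2,0,-4],[7,-0.3,1,-9],[11,-0.5,3,-14],[15,-0.7,5,-19],[19,-0.9,7,-24],[22.5,-1.1,9,-28],[25,-1.2,10.5,-31],[26.1,-1.3,11.2,-31.8]]]' 8.5; python3 -m inch '[[[0,0,0,0],[0,0,0,0]]]'; python3 -c "
from h import *
st();print(to((493.1,-183.4),5,84.23))"
```

```text
clock: 1.43
eef_pos: [494.7, -182.1, 117.3]
tool_rot: [-3.141, -0.005, 1.473]
force: [0.3, 0.9, 0.6]
width: 85.1
gripper_force: 0.0
clock: 1.6
eef_pos: [492.3, -188.6, 119.1]
tool_rot: [-3.14, 0.0, 1.464]
force: [-0.4, -0.5, -0.4]
width: 84.8
gripper_force: 0.0
1.6 [ 492.3 -188.6  119.1] [-179.9    0.    83.9] F [-0.4 -0.5 -0.4] w 84.8 g 0.0 holder [73.3, -351.1]
[ 0.52  0.04 11.41 -0.09  0.   -0.37]
```

```bash
python3 -m inch '[[[0.2,0,1.5,-0.2],[0.4,0,3.5,-0.3],[0.5,0,6,-0.3],[0.5,0,8,-0.3],[0.5,0,9.5,-0.3],[0.5,0,10.5,-0.3],[0.5,0,11,-0.3],[0.5,0,11.2,-0.3]]]'; python3 -m inch '[[[0,0,0,0],[0,0,0,0]]]'; python3 -c "
from h import *
st();print(to((493.1,-183.4),5,84.23))"
```

```text
clock: 2.27
eef_pos: [493.0, -185.5, 7.4]
tool_rot: [-3.141, 0.001, 1.465]
force: [0.7, 0.6, -0.3]
width: 85.1
gripper_force: 0.0
clock: 2.43
eef_pos: [494.0, -184.8, 8.2]
tool_rot: [3.14, 0.0, 1.466]
force: [0.4, -0.3, 0.4]
width: 84.9
gripper_force: 0.0
2.43 [ 494.  -184.8    8.2] [179.9   0.   84. ] F [ 0.4 -0.3  0.4] w 84.9 g 0.0 holder [73.9, -347.1]
[ 0.13 -0.1   0.32  0.08  0.03 -0.22]
```

```bash
python3 -m inch '[[[0.1,-0.05,0.2,-0.2],[0.1,-0.05,0.2,-0.2],[0.1,-0.05,0.2,-0.2],[0.1,-0.05,0.2,-0.2],[0.1,-0.05,0.2,-0.2],[0.1,-0.05,0.2,-0.2],[0.1,-0.05,0.2,-0.2],[0.1,-0.05,0.2,-0.2]]]' 3.0;  python3 -m inch '[[[0,0,0,0],[0,0,0,0],[0,0,0,0],[0,0,0,0]]]'; python3 -c "
from h import *
st()"
```

```text
clock: 3.1
eef_pos: [493.4, -183.1, 5.8]
tool_rot: [3.141, 0.0, 1.471]
force: [-0.7, 0.1, 6.2]
width: 39.2
gripper_force: 61.8
clock: 3.43
eef_pos: [493.4, -183.2, 5.9]
tool_rot: [3.141, 0.0, 1.471]
force: [-1.0, 0.6, 6.4]
width: 39.0
gripper_force: 61.8
3.43 [ 493.4 -183.2    5.9] [180.    0.   84.3] F [-1.   0.6  6.4] w 39.0 g 61.8 holder [72.9, -345.6]
```

```bash
python3 -m inch '[[[0,0,-0.5,0],[0,0,-1.5,0],[0,0,-3.5,0],[0,0,-6,0],[0,0,-9,0],[0,0,-12,0],[0,0,-14.5,0],[0,0,-16,0]]]';  python3 -m inch '[[[0,0,-0.3,0],[0,0,-0.3,0],[0,0,-0.3,0]]]'; python3 -c "
from h import *
st();print(to(hw(0,8),170,73.82))"
```

```text
clock: 4.1
eef_pos: [493.6, -183.4, 168.5]
tool_rot: [3.138, 0.001, 1.47]
force: [0.8, -1.2, -3.6]
width: 38.7
gripper_force: 61.5
clock: 4.35
eef_pos: [492.1, -183.1, 167.6]
tool_rot: [-3.14, -0.0, 1.47]
force: [-0.2, 0.2, -4.0]
width: 39.0
gripper_force: 61.5
4.35 [ 492.1 -183.1  167.6] [-179.9   -0.    84.2] F [-0.2  0.2 -4. ] w 39.0 g 61.5 holder [71.6, -345.9]
[36.11 -0.64 -0.23 -0.1  -0.   10.42]
```

```bash
python3 -m inch '[[[0.7,0,0,0],[2.2,0,0,0.5],[4.7,-0.1,0,1.2],[7.7,-0.1,-0.1,2],[10.7,-0.2,-0.1,3],[13.7,-0.2,-0.2,4],[16.7,-0.3,-0.2,5],[19.7,-0.3,-0.2,6]]]';  python3 -c "
from h import *
st();print(to(hw(0,8),170,73.82))"
```

```text
clock: 5.02
eef_pos: [508.5, 15.2, 168.9]
tool_rot: [-3.138, 0.0, 1.365]
force: [1.3, 0.1, -4.9]
width: 39.0
gripper_force: 61.3
5.02 [508.5  15.2 168.9] [-179.8    0.    78.2] F [ 1.3  0.1 -4.9] w 39.0 g 61.3 holder [32.1, -150.9]
[16.09 -1.98 -0.11 -0.18  0.03  4.41]
```

```bash
python3 -m inch '[[[3,-0.4,0,1],[6,-0.8,0,2],[9,-1.1,0,3],[11.5,-1.4,0,3.6],[13.5,-1.6,0,4],[15,-1.8,0,4.2],[15.8,-1.9,0,4.4],[16.1,-2,-0.1,4.4]]]'; python3 -m inch '[[[0,0,0,0],[0,0,0,0],[0,0,0,0],[0,0,0,0]]]';  python3 - <<'E'
from h import *
st();print(to(hw(0,8),45,73.82))
a=get_image("side")
cv2.imwrite('pics/s2.png',cv2.resize(a[100:260,190:370],None,fx=3.3,fy=3.3,interpolation=cv2.INTER_CUBIC))
E
```

```text
clock: 5.68
eef_pos: [521.9, 176.8, 170.0]
tool_rot: [-3.139, 0.001, 1.292]
force: [0.1, -0.5, -3.6]
width: 39.0
gripper_force: 61.3
clock: 6.02
eef_pos: [523.1, 173.3, 171.2]
tool_rot: [-3.142, 0.001, 1.287]
force: [-0.5, -0.1, -3.3]
width: 38.9
gripper_force: 61.3
6.02 [523.1 173.3 171.2] [-1.80e+02  1.00e-01  7.37e+01] F [-0.5 -0.1 -3.3] w 38.9 g 61.3 holder [2.1, 5.0]
[ 0.31 -0.21 12.62 -0.    0.05 -0.09]
```

View pics/s2.png

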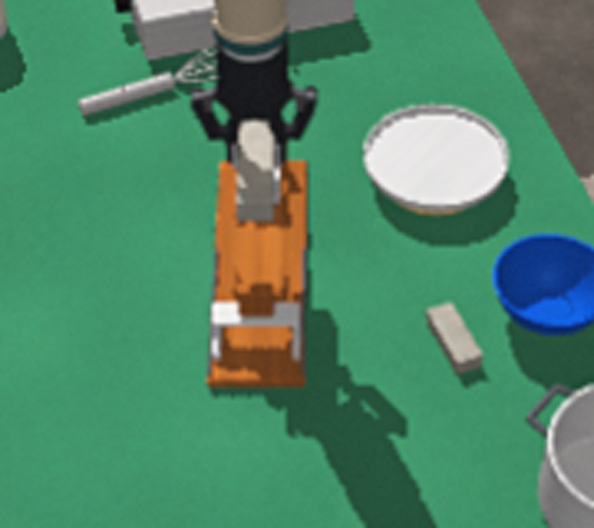

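The stone hangs level in the gripper over the channel, with its near end at about (257,215) in the crop and the keeper still open. Now I'll lower it to just above the lip.

```bash
python3 -m inch '[[[0.1,0,1,0],[0.1,-0.1,3,0],[0.1,-0.2,5.5,0],[0.1,-0.2,8,0],[0.1,-0.2,10,0],[0.1,-0.2,11.5,0],[0.1,-0.2,12.3,0],[0.1,-0.2,12.7,0]]]'; python3 -m inch '[[[0,0,0,0],[0,0,0,0],[0,0,0,0],[0,0,0,0]]]';  python3 - <<'E'
from h import *
st();print(to(hw(0,10),36,73.82))
E
```

```text
clock: 6.73
eef_pos: [520.6, 175.9, 42.7]
tool_rot: [-3.14, 0.001, 1.289]
force: [-1.0, -0.3, -3.8]
width: 39.0
gripper_force: 61.2
clock: 7.07
eef_pos: [522.2, 176.6, 45.3]
tool_rot: [3.14, -0.001, 1.289]
force: [-0.6, -0.5, -3.6]
width: 38.7
gripper_force: 61.2
7.07 [522.2 176.6  45.3] [ 1.799e+02 -1.000e-01  7.380e+01] F [-0.6 -0.5 -3.6] w 38.7 g 61.2 holder [0.3, 7.9]
[ 0.21 -0.03  0.93  0.09 -0.07  0.02]
```

```bash
python3 -m inch '[[[0,0,0.5,0],[0,0,0.9,0],[0,0,0.9,0],[0.3,0,0.9,0],[0.7,0,0.9,0],[1.0,0,0.9,0],[1.3,0,0.9,0],[1.3,0,0.9,0]]]'; python3 -m inch '[[[0,0,0,0],[0,0,0,0]]]';  python3 - <<'E'
from h import *
st();print(to(hw(0,34),36,73.82))
E
```

```text
clock: 7.73
eef_pos: [524.6, 187.5, 35.3]
tool_rot: [-3.141, 0.003, 1.288]
force: [-1.7, -6.7, -1.6]
width: 39.1
gripper_force: 61.6
clock: 7.9
eef_pos: [524.4, 186.7, 35.3]
tool_rot: [-3.141, 0.004, 1.287]
force: [-2.0, -5.7, -1.1]
width: 38.8
gripper_force: 61.6
7.9 [524.4 186.7  35.3] [-179.9    0.2   73.8] F [-2.  -5.7 -1.1] w 38.8 g 61.6 holder [-0.4, 18.2]
[ 1.58  0.04 -0.08 -0.05  0.2  -0.05]
```

```bash
python3 -m inch '[[[0.3,0,0,0],[0.6,0,0,0],[0.9,0,0,0],[1.2,0,0,0],[1.5,0,0,0],[1.7,0,0,0],[1.7,0,0,0],[1.7,0,0,0]]]'; python3 -m inch '[[[0,0,0,0],[0,0,0,0]]]';  python3 - <<'E'
from h import *
st();print(to(hw(0,34),22,73.82))
a=get_image("side")
cv2.imwrite('pics/s3.png',cv2.resize(a[130:240,220:330],None,fx=5,fy=5,interpolation=cv2.INTER_CUBIC))
E
```

```text
clock: 8.57
eef_pos: [528.4, 200.8, 35.2]
tool_rot: [-3.14, 0.007, 1.286]
force: [-3.3, -10.5, 1.9]
width: 39.2
gripper_force: 62.0
clock: 8.73
eef_pos: [528.4, 200.6, 35.2]
tool_rot: [-3.14, 0.007, 1.286]
force: [-3.1, -9.4, 1.6]
width: 39.0
gripper_force: 62.0
8.73 [528.4 200.6  35.2] [-179.9    0.4   73.7] F [-3.1 -9.4  1.6] w 39.0 g 62.0 holder [-0.5, 32.7]
[ 0.14  0.05  1.32 -0.11  0.42 -0.14]
```

View pics/s3.png

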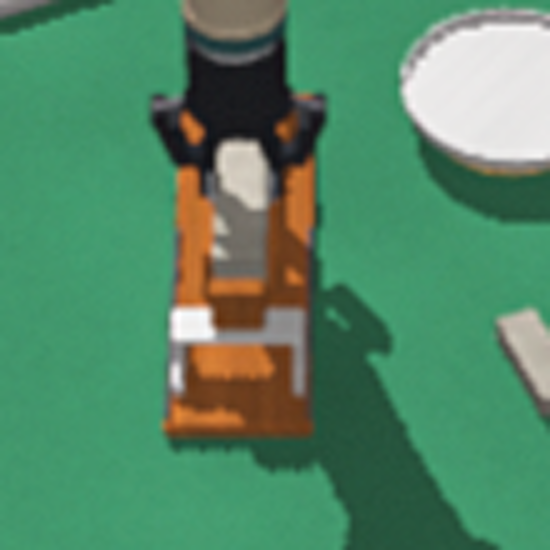

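The stone is straight in the channel with its tail at about (240,275) in the crop. The spring force of about 10 N means the block is pushed back roughly 16 mm. I'll push slightly further and lower.

```bash
python3 -m inch '[[[0.15,0,0,0],[0.3,0,0,0],[0.3,0,0.3,0],[0.3,0,0.6,0],[0.3,0,0.9,0],[0.3,0,1.2,0],[0.3,0,1.35,0],[0.3,0,1.35,0]]]'; python3 -m inch '[[[0,0,0,0],[0,0,0,0]]]';  python3 - <<'E'
from h import *
st()
E
```

```text
clock: 9.45
eef_pos: [528.9, 202.8, 21.2]
tool_rot: [-3.139, 0.008, 1.286]
force: [-3.9, -10.7, -0.4]
width: 38.9
gripper_force: 61.7
clock: 9.62
eef_pos: [528.8, 202.7, 21.3]
tool_rot: [-3.139, 0.009, 1.286]
force: [-1.4, -10.0, -1.2]
width: 39.3
gripper_force: 61.6
9.62 [528.8 202.7  21.3] [-179.8    0.5   73.7] F [ -1.4 -10.   -1.2] w 39.3 g 61.6 holder [-0.6, 34.8]
```

```bash
python3 -m inch '[[[0,0,0,0],[0,0,0,0],[0,0,0,0],[0,0,0,0],[0,0,0,0],[0,0,0,0]]]' 6.5; python3 -m inch '[[[0,0,-0.5,0],[0,0,-2,0],[0,0,-4,0],[0,0,-7,0],[0,0,-10,0],[0,0,-13,0],[0,0,-15,0],[0,0,-15.5,0]]]' 6.5;  python3 - <<'E'
from h import *
st();print(to(hw(0,-150),160,73.82))
E
```

```text
clock: 10.12
eef_pos: [530.8, 208.7, 22.0]
tool_rot: [3.141, -0.001, 1.289]
force: [0.2, 0.5, 0.3]
width: 64.7
gripper_force: 0.0
clock: 10.78
eef_pos: [532.7, 209.1, 181.1]
tool_rot: [3.136, -0.005, 1.289]
force: [1.0, 0.9, 0.3]
width: 65.1
gripper_force: 0.0
10.78 [532.7 209.1 181.1] [179.7  -0.3  73.8] F [1.  0.9 0.3] w 65.1 g 0.0 holder [1.3, 42.1]
[-19.22  -0.15   2.02   0.32  -0.27   0.03]
```

```bash
python3 -m inch '[[[-1,0,0,0],[-4,0,0,0],[-7.5,0,0,0],[-11,0,0,0],[-14,0,0,0],[-17,-0.1,0.5,0],[-18.7,-0.1,1,0],[-19.2,-0.1,1.5,0]]]' 0; python3 -m inch '[[[0,0,0,0],[0,0,0,0],[0,0,0,0],[0,0,0,0]]]';  python3 - <<'E'
from h import *
st();print(to(hw(0,-150),76,73.82))
a=get_image("side");b=get_image("top")
c=lambda a:cv2.resize(a,(400,400),interpolation=cv2.INTER_CUBIC)
cv2.imwrite('pics/s4.png',np.hstack([c(a[130:240,220:330]),c(b[140:260,155:275])]))
E
```

```text
clock: 11.45
eef_pos: [473.3, 19.3, 160.3]
tool_rot: [-3.138, 0.004, 1.283]
force: [-0.8, -0.4, -0.6]
width: -0.1
gripper_force: 0.0
clock: 11.78
eef_pos: [476.7, 25.5, 161.8]
tool_rot: [3.141, -0.001, 1.291]
force: [0.1, 0.6, -0.4]
width: 0.2
gripper_force: 0.0
11.78 [476.7  25.5 161.8] [ 1.8e+02 -1.0e-01  7.4e+01] F [ 0.1  0.6 -0.4] w 0.2 g 0.0 holder [-1.3, -149.9]
[-0.02  0.13  8.58  0.02 -0.06  0.16]
```

View pics/s4.png

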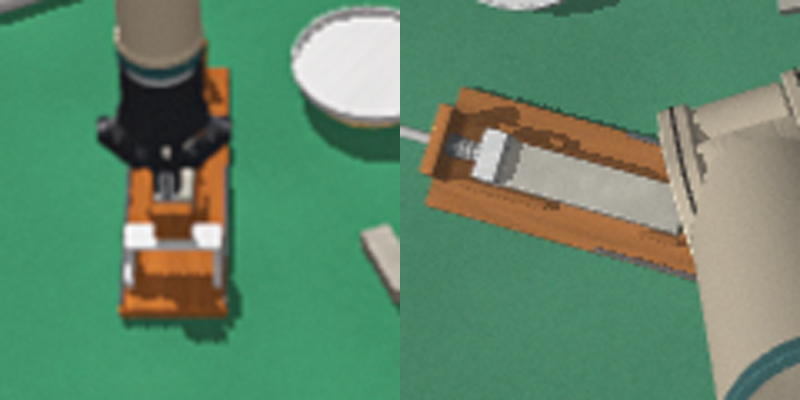

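The stone lies in the channel against the block. I'll check how far the block has moved and whether the stone is flat before sliding the keeper.

```bash
python3 - <<'E'
from h import *
f=lambda c:[((x-400+.5)*.3-.5+155,(y+.5)*.3-.5+140) for x,y in c]
ex=hw(1,0)-O; ey=hw(0,1)-O
H=lambda P:np.c_[(P[:,:2]-O)@ex,(P[:,:2]-O)@ey].round(1)
print("block top z60",H(onz("top",f([(485,128),(507,133),(492,185),(470,180)]),60)))
print("stone head z45",H(onz("top",f([(521,145),(508,189)]),45)))
print("stone tail corner z45/60",H(onz("top",f([(679,235)]),45)),H(onz("top",f([(679,235)]),60)))
b=get_image("top");cv2.imwrite('pics/t5.png',cv2.resize(b[160:220,160:240],None,fx=9,fy=9,interpolation=cv2.INTER_CUBIC))
E
```

```text
block top z60 [[ 21.7 130.2]
 [ 22.5 110.9]
 [-23.5 110.5]
 [-24.3 129.7]]
stone head z45 [[ 17.1 100.5]
 [-22.4 100.4]]
stone tail corner z45/60 [[-21.8 -51.9]] [[-22.6 -54. ]]
```

View pics/t5.png

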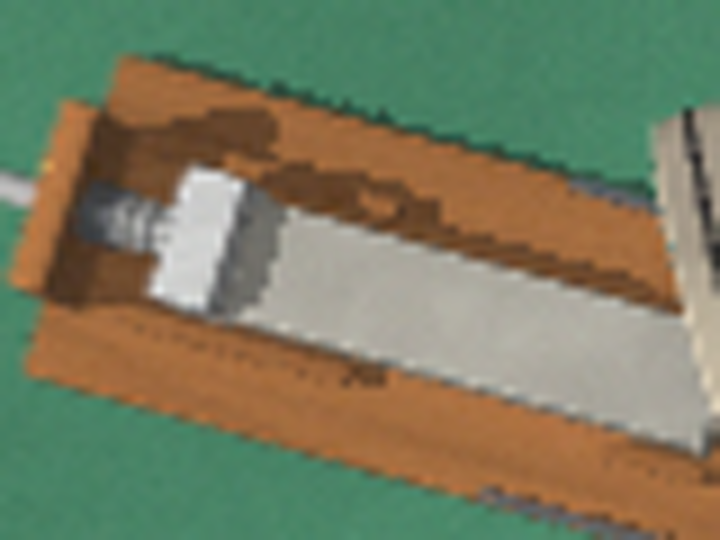

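The block sits at about 110.7 mm, so the spring is compressed about 14 mm. The tail is at the lip, and x is about -2 mm. Next is the keeper.

```bash
python3 -m inch '[[[0,0,1,0],[0,0.1,3,0],[0,0.1,5,0],[0,0.1,7,0],[0,0.1,8,0],[0,0.1,8.5,0],[0,0.1,8.5,0],[0,0.1,8.5,0]]]' 0; python3 -m inch '[[[0.4,0,0,0],[0.8,0,0,0],[1.2,0,0,0],[1.6,0,0,0],[2,0,0,0],[2.4,0,0,0],[2.8,0,0,0],[2.8,0,0,0]]]';  python3 -c "
from h import *
st()"
```

```text
clock: 12.6
eef_pos: [477.6, 23.8, 77.2]
tool_rot: [3.141, -0.0, 1.289]
force: [1.1, 0.2, 0.5]
width: 0.1
gripper_force: 0.0
clock: 13.27
eef_pos: [485.4, 51.2, 76.9]
tool_rot: [3.141, -0.0, 1.29]
force: [-0.3, -0.1, -0.3]
width: 0.3
gripper_force: 0.0
13.27 [485.4  51.2  76.9] [180.   -0.   73.9] F [-0.3 -0.1 -0.3] w 0.3 g 0.0 holder [-0.1, -122.7]
```

```bash
python3 -m inch '[[[0.6,0,0,0],[1.2,0,0,0],[1.8,0,0,0],[2.4,0,0,0],[3,0,0,0],[3.6,0,0,0],[4.2,0,0,0],[4.8,0,0,0]]]';  python3 - <<'E'
from h import *
st()
E
python3 -m inch '[[[0.2,0,0,0],[0.4,0,0,0],[0.6,0,0,0],[0.8,0,0,0],[1,0,0,0],[1.2,0,0,0]]]';  python3 - <<'E'
from h import *
st()
a=get_image("side");b=get_image("top")
c=lambda a:cv2.resize(a,(400,400),interpolation=cv2.INTER_CUBIC)
cv2.imwrite('pics/s6.png',np.hstack([c(a[130:240,220:330]),c(b[140:260,175:295])]))
E
```

```text
clock: 13.93
eef_pos: [498.7, 97.2, 76.8]
tool_rot: [3.141, -0.0, 1.289]
force: [0.7, -2.2, 0.2]
width: 0.3
gripper_force: 1.5
13.93 [498.7  97.2  76.8] [180.   -0.   73.8] F [ 0.7 -2.2  0.2] w 0.3 g 1.5 holder [-0.1, -74.9]
clock: 14.43
eef_pos: [501.6, 108.1, 76.8]
tool_rot: [-3.141, 0.0, 1.289]
force: [0.9, -3.0, 0.4]
width: -0.3
gripper_force: 1.3
14.43 [501.6 108.1  76.8] [-180.     0.    73.8] F [ 0.9 -3.   0.4] w -0.3 g 1.3 holder [-0.4, -63.6]
```

View pics/s6.png

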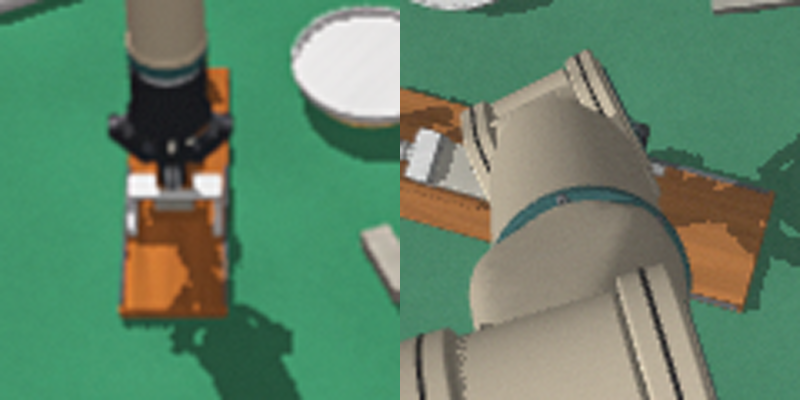

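The keeper is moving along with the fingers, at about 3 N, which is the friction force. I'll creep on to the stop.

```bash
python3 -m inch '[[[0.15,0,0,0],[0.3,0,0,0],[0.45,0,0,0],[0.6,0,0,0],[0.6,0,0,0]]]' | sed -n '2p;4p'; python3 -m inch '[[[0.1,0,0,0],[0.2,0,0,0],[0.3,0,0,0],[0.3,0,0,0]]]'|sed -n '2p;4p'; python3 -c "
from h import *
st()"
```

```text
eef_pos: [503.3, 114.4, 76.8]
force: [-0.1, -1.5, 0.7]
eef_pos: [503.6, 115.2, 76.8]
force: [-0.2, -5.7, 3.0]
15.28 [503.6 115.2  76.8] [-179.9    0.2   73.8] F [-0.2 -5.7  3. ] w 0.0 g 2.9 holder [-0.5, -56.3]
```

```bash
python3 -m inch '[[[0.2,0,0,0],[0.4,0,0,0],[0.4,0,0,0]]]'|sed -n '2p;4p'; python3 -c "
from h import *
st()"
```

```text
eef_pos: [503.5, 115.3, 76.8]
force: [-2.5, -13.1, 7.6]
15.53 [503.5 115.3  76.8] [-179.9    0.5   73.6] F [ -2.5 -13.1   7.6] w 0.0 g 6.6 holder [-0.5, -56.2]
```

Hard stop reached: the force rose to 13 N with no further travel. I'll back off, rise and check.

```bash
python3 -m inch '[[[-1,0,0,0],[-2.5,0,0,0],[-4,0,-1,0],[-6,0,-3,0],[-9,0,-6,0],[-12,0,-9,0],[-15,0,-12,0],[-18,0,-14,0]]]'; python3 -m inch '[[[-3,0,0,0],[-6,0,0,0],[-9,0,0,0],[-12,0,0,0],[-15,0,0,0],[-17,0,0,0],[-18,0,0,0],[-18,0,0,0]]]'|sed -n '2p';python3 -m inch '[[[0,0,0,0],[0,0,0,0],[0,0,0,0]]]'|sed -n '2p';  python3 - <<'E'
from h import *
b=get_image("top");a=get_image("side")
c=lambda a:cv2.resize(a,(400,400),interpolation=cv2.INTER_CUBIC)
cv2.imwrite('pics/s7.png',np.hstack([c(a[130:240,220:330]),c(b[140:260,170:290])]))
E
```

```text
clock: 16.2
eef_pos: [455.9, -52.0, 219.1]
tool_rot: [3.138, -0.002, 1.291]
force: [1.4, -0.5, -0.3]
width: -0.1
gripper_force: 0.0
eef_pos: [404.8, -226.6, 216.8]
eef_pos: [405.9, -223.3, 216.9]
```

View pics/s7.png

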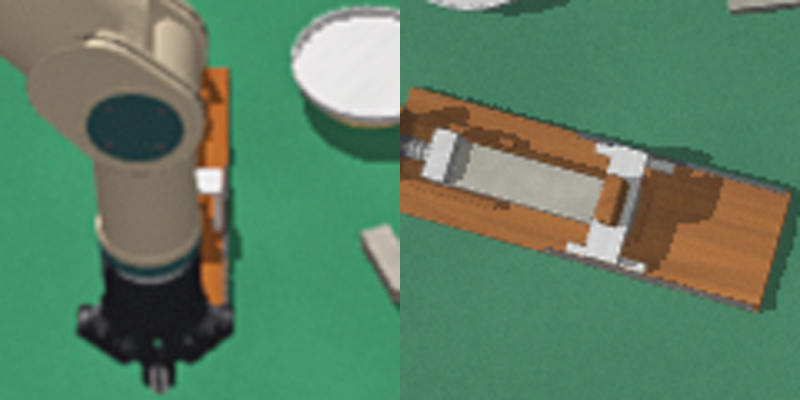

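The keeper's bridge covers the stone's tail at about (617,205) in the crop, and the stone is against the block. One last check of the numbers, then I'll hand in if they pass.

```bash
python3 - <<'E'
from h import *
from cell import order
f=lambda c:[((x-400+.5)*.3-.5+170,(y+.5)*.3-.5+140) for x,y in c]
ex=hw(1,0)-O; ey=hw(0,1)-O
H=lambda P:np.c_[(P[:,:2]-O)@ex,(P[:,:2]-O)@ey].round(1)
br=H(onz("top",f([(610,145),(649,155),(622,262),(583,253)]),56)); tab=H(onz("top",f([(610,175),(627,179),(612,224),(595,221)]),100))
print(br,tab,H(onz("top",f([(436,129),(459,134)]),60)))
j=[br[:,1].mean()+120,tab[:,1].mean()+120]; print(j)
if min(j)>79: print(order.finish_job())
E
```

```text
[[ 47.3 -16.7]
 [ 47.8 -51.2]
 [-46.  -54.1]
 [-47.4 -20.1]] [[ 18.5 -31.1]
 [ 19.  -45.4]
 [-19.8 -43.7]
 [-21.1 -29.7]] [[ 21.1 129.1]
 [ 22.1 109. ]]
[np.float64(84.475), np.float64(82.525)]
the job is handed in; nothing more can be done
None
```

The job is handed in at about 17 s: the long stone lies flat in the channel, held by the spring, and the keeper is at its stop (about 83–84 mm on camera). The robot is clear and I never moved near the short stone, whisk or spoon, though the judge's result was not shown to me.

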